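Load the lamp tray of a microscope lamp house

TASK

Take the spare tubular lamp from its storage rest and snap it sideways, centred, into the pair of spring clips on the drawn-out tray of the lamp house, pressing it down until both end caps are fully home; the glass is fragile, so press by feel and never with more than about 18 N. Let go of the lamp, then push the tray fully shut with the lamp in it. Leave the objective, the oil bottle and the slide box where they are.

Things in the scene. Friction and masses are not known exactly. Their poses are not given: they have to be found in the camera images.
- lamp_center (a point): Centre of the loose lamp, a tube 138 mm long, about 80 g, lying level with its axis 40 mm above the bench. Its y axis runs along the tube; either way round is the same. Middle 66 mm: clear glass 18 mm in diameter with a white band, grasp it here, across. Then on each side a steel cap 30 mm long, 20 mm in diameter, and a brass pin 8 mm thick, 6 mm long.
- rest: Grey storage rest, fixed, 60 mm (x) by 130 mm (y); origin under its centre on the bench. Base 8 mm thick; two notched blocks 14 mm wide at y = -48 and +48 mm, 36 mm across, 39 mm high, carry the lamp's caps, lamp along the rest's y. Between the blocks the space is free for fingers.
- lamp_house: Black finned lamp house, fixed: a box 140 mm deep (x), 190 mm wide (y), 100 mm high, open at its front, which is the plane x = 75 mm of this frame and faces -x, roughly the robot. The origin lies on the bench in front of it, on its middle line, below the lamp's place when the tray is drawn out 125 mm.
- tray (a joint): How far the lamp tray is drawn out of the house, towards the house's -x, in m: 0 = fully shut (front panel against the house, a hard stop), 0.125 = right out. It starts between 0.110 and 0.125. It runs stiffly, takes about 5 N to move, and stays where it is left.
- tray_seat (a point): Point of the tray midway between the two clips, 51 mm above the bench; its y axis is the line of the seated lamp, its x that of the house. The clips' mount is height-adjustable, set by the last user: the axis of a fully seated lamp lies anywhere from 12 mm below to 12 mm above this point (height not measured, find it by feel), and straight over or under it.
- clip_a (a point): Clip at y = -48 mm from tray_seat, same height; takes one cap. 12 mm wide along y: two sprung steel jaws, one on either side (x), mouth up. Lips with a 14 mm gap stand 7.5 mm above the true seated axis (see tray_seat), flared jaw tops 18 mm above it. Below the cap is a hard white saddle; a cap is fully home when it rests on it.
- clip_b (a point): The like clip at y = +48 mm. A lamp held level and lowered meets both clips' jaws with its axis about 16 mm above the seated one, needs some 7 to 12 N in all to spread them, goes easily from about 7 mm above the seat down, then meets the hard saddles. Pressed with over about 18 N the glass breaks.
- tray_plate (a point): Middle of the top of the tray's plate, 10 mm above the bench, right below tray_seat. Between the clips a bridge 30 mm wide (x) stands on it, its top 13 to 37 mm above the bench by the mount's setting (26 mm below the seated axis). The white front panel, 6 mm thick, 86 mm high, 190 mm wide, stands 50 mm from here towards -x.
- tray_handle (a point): Middle of the bar handle on the tray's front panel: a horizontal steel bar 80 mm long along y, 10 mm thick, its axis 55 mm above the bench and 26 mm out from the panel towards -x. Push it towards the house's +x from its outer side to shut the tray.
- objective: Microscope objective standing on the bench, 30 mm across, 45 mm high; origin under its centre. Bystander.
- oil: Small amber bottle of immersion oil, 32 mm across, 58 mm high; origin under its centre. Bystander.
- slidebox: Black slide box, 35 x 85 x 30 mm; origin under its centre. Bystander.
Not all that is in view belongs to the job. What is meant by the lamp_house is not green, and is the larger of those in its own colour.

How it is judged:
On the way, in this order (a step that is already met when the one before it is completed fails the run):
1. the lamp is snapped into both clips, both caps on their saddles, and let go, with the tray still drawn out (contact force between lamp and mount_c0 above 0.05 N and contact force between lamp and mount_c1 above 0.05 N and y of lamp_center in the frame of tray_seat between -0.008 and 0.008 m and horizontal distance between lamp_center and tray_seat below 0.01 m and angle between the y axis of lamp_center and the y axis of tray_seat, either way round below 0.06 rad and contact force between lamp and the fingers below 0.1 N and value of joint tray above 0.07 m), for 0.2 s.
2. the tray is fully shut (value of joint tray below 0.004 m), for 0.2 s.
At the end, for the whole second after the job is handed in: The tray is shut to within 4 mm, and the lamp rests in both clips, each cap in contact with its saddle, within 8 mm of centred along its length, in line with the clips within 0.06 rad, at rest (contact force between lamp and mount_c0 above 0.05 N and contact force between lamp and mount_c1 above 0.05 N and y of lamp_center in the frame of tray_seat between -0.008 and 0.008 m and horizontal distance between lamp_center and tray_seat below 0.01 m and angle between the y axis of lamp_center and the y axis of tray_seat, either way round below 0.06 rad and value of joint tray below 0.004 m and linear speed of lamp below 0.02 m/s); the robot touches nothing.
It fails at once if the lamp is pressed against the clip mount with more than 29 N (all contact forces added up, the grip of the jaws, some 9 N, included: a push of about 20 N) (contact force between lamp and mount above 29 N).
It fails at once if the objective is disturbed (moved more than 15 mm) (distance of objective from where it was at the start of the episode above 0.015 m).
It fails at once if the oil is disturbed (moved more than 15 mm) (distance of oil from where it was at the start of the episode above 0.015 m).
It fails at once if the slidebox is disturbed (moved more than 15 mm) (distance of slidebox from where it was at the start of the episode above 0.015 m).
It also fails if it takes over 72 s, if anything falls off the work surface, if the arm or the gripper's body presses on something with over 40 N, if the wrist force passes 120 N, or if a joint passes its speed limit or range.

ROBOT

A 7-joint arm with a two-finger parallel gripper is mounted at the origin on the work surface. World frame = base frame: x ahead of the robot, y to its left, z up, the work surface at z = 0. Lengths are in m, angles in rad, forces in N, time in s.
With the tool pointing down it reaches from about 0.425 to 0.825 m from the base axis. Payload 3.6 kg.
Tool frame: the origin (TCP) lies where the fingers leave the gripper's body, on its centre line; the fingertips stand 73 mm ahead of it and the grasp point (between the pads) lies 54 mm ahead of it; x points along the fingers, y is the direction in which the jaws open and shut, and the axes are right-handed (so a half turn about x gives the same grasp; the last joint's range is limited). The gripper opens to 85 mm and grips with 20 to 120 N. Pads are 22 mm wide; open, the fingers measure 114 mm over their backs; the gripper's body (76 mm by 85 mm) begins 54 mm behind the grasp point. The pads swing forward as they close: fully open they stand 13 mm farther back than shut.
Start: joints at [1.222, 0.615, -0.013, 1.423, 0.008, 1.103, -0.04], TCP at [0.206, -0.616, 0.304] pointing down, gripper open.
Joint ranges: [-3.12, 3.12], [-0.3, 2.06], [-1.34, 1.32], [0.26, 2.42], [-1.36, 4.5], [0.01, 1.98], [-2.84, 2.84]. Speed limits (rad/s): [2.79, 2.79, 3.14, 3.14, 3.14, 3.14, 3.14].

INTERFACE

Orientations are given as a unit quaternion [x, y, z, w].
In Python, from station import arm, snapshot, camera_info, ticket gives the robot as it stands. Calls block until the motion is done:
- arm.movep(position, orientation): joint-space move of the TCP to a pose.
- arm.line_to(position, velocity=0.15, ori=None): straight line of the TCP; ori=None keeps the orientation; velocity is the mean speed in m/s.
- arm.move_j(angles): joint-space move.
- arm.move_gripper(opening, effort=None): opening from 0.0 (shut) to 1.0 (fully open); effort is the grip in N (None keeps the last); returns when the fingers have stopped.
- arm.pause(seconds).
- arm.ik(position, orientation): joint angles nearest the present ones, or None.
- snapshot(name): name is "scene" or "top"; returns the picture (384x512x3 uint8, blue, green, red); there is no depth.
- camera_info(name): a dict with "fx", "fy", "cx", "cy" (pixels), "R" (3x3) and "t" (3): a world point X has camera coordinates R X + t. Camera axes: x right, y down, z forward; pixel columns grow to the right and rows downward; lengths in m; the calibration is good to about 2 mm. A picture is of the moment at which its call begins. camera_info takes no time and is no camera call.
A pose or a line that the arm cannot do raises arm.MotionError and nothing moves.
- ticket.finish_job(): hands the job in, once; it reports no verdict.
Readings, each from a call of its own:
- arm.read_time(): time.
- arm.read_joint_positions(): joint angles.
- arm.read_dq(): joint speeds.
- arm.read_effort(): joint torques, N m.
- arm.read_tool_pos(): TCP position.
- arm.read_eef_rot(): TCP orientation.
- arm.read_ft_force(): force on the tool from outside, world axes, zero at the start.
- arm.read_wrist_torque(): the same for the moment, N m.
- arm.read_opening(): opening from 0.0 (shut) to 1.0 (fully open).
Only numpy, scipy, OpenCV 4.12 (cv2) and the standard library are available. Lean on these libraries where they do the work, as an engineer would, in place of code of your own. Each camera call takes 0.05 s, during which the arm holds its last target. There are 200 camera calls.

## Working session

There is one attempt and no reset: what is moved stays moved. The work goes in short steps, each a Python script; the robot and the scene stay as the last script left them, time stands still between calls to the robot, and variables do not carry over. Pictures are saved under pics/ and viewed, about 8 in all and at most 12, crops included, and the job is handed in when it is done.

```bash
mkdir -p pics; ls
python3 - <<'E'
from station import arm,snapshot,camera_info
import cv2,numpy as np
for n in("scene","top"):
    cv2.imwrite(f"pics/{n}0.png",cv2.resize(snapshot(n),None,fx=1.5,fy=1.5,interpolation=cv2.INTER_CUBIC)); c=camera_info(n)
    print(n,c["fx"],c["cx"],c["cy"],-np.array(c["R"]).T@c["t"],np.round(c["R"],3).tolist())
print(arm.read_time(),arm.read_eef_rot(),arm.read_ft_force())
E
```

```text
pics
scene 352.6843373583722 254.46740275148076 189.062327805271 [1.04059169 0.52304097 0.70737671] [[-0.723, 0.691, -0.011], [0.42, 0.426, -0.802], [-0.549, -0.584, -0.598]]
top 448.8434162415757 258.7378787081522 192.1604126295327 [ 0.21413881 -0.07504156  1.49113439] [[-0.001, -1.0, -0.004], [-0.985, 0.002, -0.171], [0.171, 0.003, -0.985]]
0.1 [-0.69776359 -0.11447429  0.69806229 -0.11283013] [ 0.10268916  0.44150207 -0.19759182]
```

View pics/scene0.png

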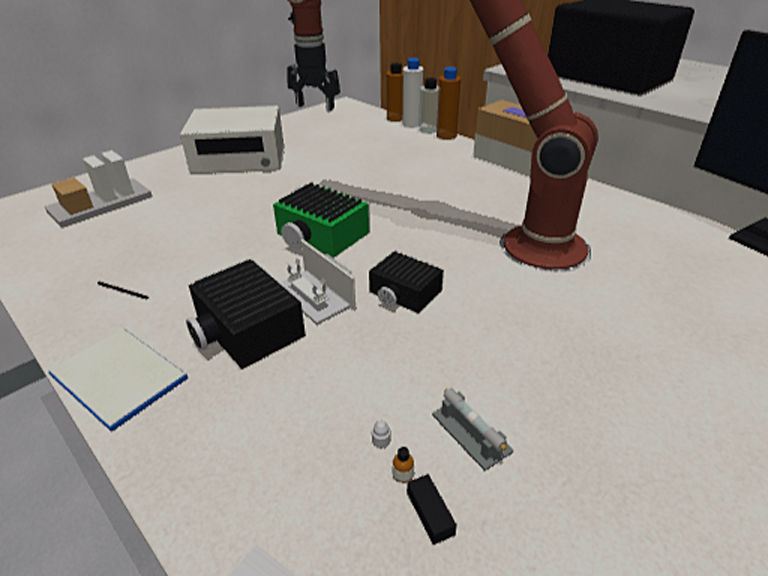

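View pics/top0.png

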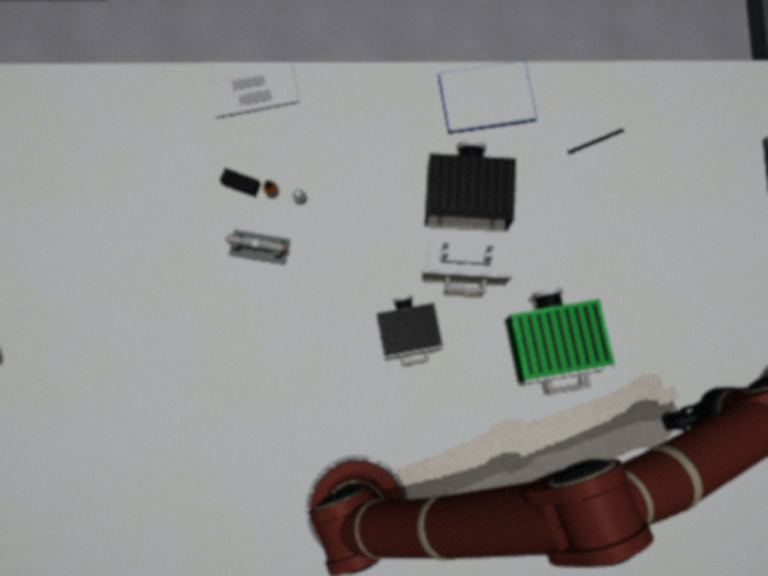

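The top view shows three houses: a large black one with its tray drawn out (470,190), a small black one (410,330) and a green one (560,340). The large black one fits, since it isn't green and is the larger of the two in its colour. The lamp on its rest is at (258,247). Next I'll take enlarged crops of both places.

Run:
```python
from station import snapshot
import cv2,numpy as np
im=np.mean([snapshot("top").astype(float) for _ in range(4)],0).astype(np.uint8)
a=cv2.resize(im[95:205,270:350],None,fx=5,fy=5,interpolation=cv2.INTER_CUBIC)   # house: col=270+u/5,row=95+v/5
b=cv2.resize(im[145:185,143:203],None,fx=5,fy=5,interpolation=cv2.INTER_CUBIC)
c=np.zeros((550,720,3),np.uint8);c[:,:400]=a;c[:200,410:710]=b
s=np.mean([snapshot("scene").astype(float) for _ in range(4)],0).astype(np.uint8)
cv2.imwrite("pics/crop1.png",c)
d=np.zeros((600,780,3),np.uint8)
d[:500,:400]=cv2.resize(s[150:250,165:245],None,fx=5,fy=5,interpolation=cv2.INTER_CUBIC)
d[:350,410:760]=cv2.resize(s[250:320,280:350],None,fx=5,fy=5,interpolation=cv2.INTER_CUBIC)
cv2.imwrite("pics/crop2.png",d)
```

```text
(no output)
```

View pics/crop1.png

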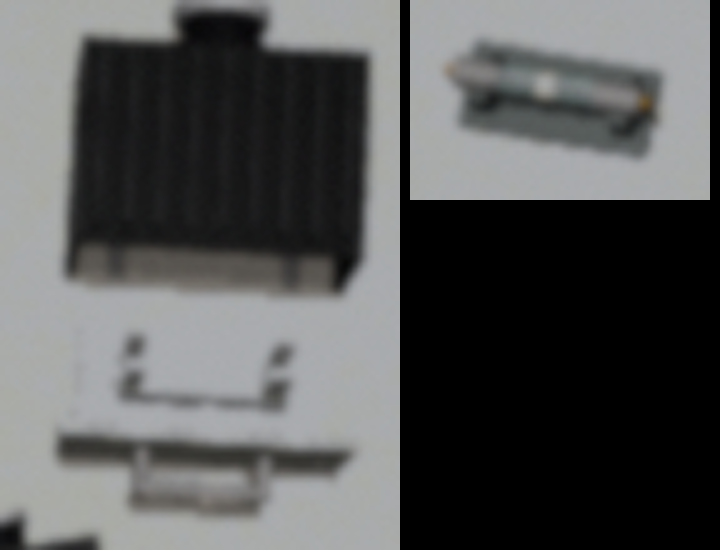

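View pics/crop2.png

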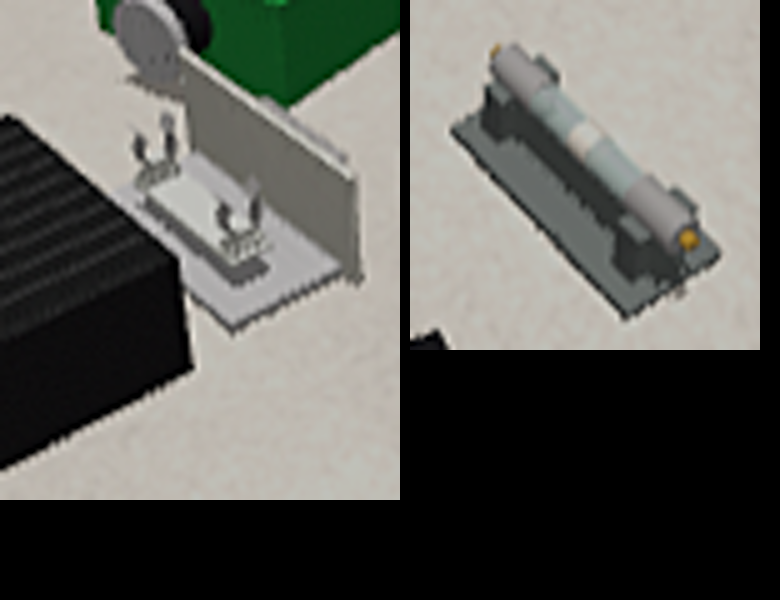

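```bash
cat > h.py <<'E'
import numpy as np,cv2
from station import arm,snapshot,camera_info
C={n:camera_info(n) for n in("scene","top")}
def proj(n,X):
    c=C[n];p=np.array(c["R"])@X+np.array(c["t"]);return np.array([c["fx"]*p[0]/p[2]+c["cx"],c["fy"]*p[1]/p[2]+c["cy"]])
def px(u,v,o,k=5): return np.array([o[0]+(u+.5)/k-.5,o[1]+(v+.5)/k-.5])
def W(p,q):
    c,s=np.cos(p[2]),np.sin(p[2]);return np.array([p[0]+c*q[0]-s*q[1],p[1]+s*q[0]+c*q[1],q[2]])
E
python3 - <<'E'
from h import *
from scipy.optimize import least_squares
T=(270,95);S=(165,150)
mm=1e-3
H=[("top",85,38,215,95,100),("top",370,53,215,-95,100),("top",66,282,75,95,0),("top",345,295,75,-95,0),
("scene",180,262,75,95,100),("scene",192,368,75,95,0)]
# tray: relative to tray seat; last = z or code
Tr=[("top",130,503,-87,40,55),("top",262,512,-87,-40,55),("top",57,432,-53,95,-1),("top",355,450,-53,-95,-1),("scene",355,180,-53,95,-1),("scene",182,55,-53,-95,-1),
("top",135,340,9,48,-2),("top",132,375,-9,48,-2),("top",283,352,9,-48,-2),("top",278,383,-9,-48,-2),
("scene",140,143,9,-48,-2),("scene",167,120,-9,-48,-2),("scene",221,200,9,48,-2),("scene",252,190,-9,48,-2)]
def res(p):
    r=[]
    for n,u,v,x,y,z in H: r.append(proj(n,W(p,np.array([x,y,z])*mm))-px(u,v,T if n=="top" else S))
    for n,u,v,x,y,z in Tr:
        z={-1:p[4],-2:p[5]}.get(z,z*mm)
        r.append(proj(n,W(p,[x*mm+.125-p[3],y*mm,z]))-px(u,v,T if n=="top" else S))
    return np.array(r)
f=least_squares(lambda p:res(p).ravel(),[.5,-.2,0,.118,.09,.069],loss="soft_l1")
print(f.x.round(4));print(res(f.x).round(1).tolist())
p=f.x;print("seat",W(p,[.125-p[3],0,.051]))
T=(143,145);S=(280,250)
L=[("top",37,70,69),("top",240,103,-69),("top",135,86,0),("scene",87,48,-69),("scene",280,238,69),("scene",177,140,0)]
def rl(p): return np.array([proj(n,W(p,[0,y*mm,p[3]]))-px(u,v,T if n=="top" else S) for n,u,v,y in L])
g=least_squares(lambda p:rl(p).ravel(),[.5,.2,0,.04]);print(g.x.round(4),rl(g.x).round(1).tolist())
E
```

```text
[ 0.5351 -0.2397 -0.069   0.119   0.0809  0.0692]
[[-0.5, -1.1], [0.8, -0.4], [-0.7, -0.3], [-1.0, 0.7], [-0.2, -5.0], [0.9, 0.3], [1.4, -1.3], [-0.3, -1.5], [0.1, -0.1], [-0.1, 0.2], [-0.3, 0.2], [-0.0, -0.2], [-0.1, 1.3], [0.2, -0.3], [-0.2, 0.8], [0.6, 0.1], [0.3, -2.1], [-0.3, 0.5], [1.0, 0.2], [-0.3, -0.1]]
seat [ 0.54114843 -0.24013035  0.051     ]
[ 0.5677  0.2243 -0.1741  0.0415] [[-0.3, -0.1], [-0.2, 0.2], [0.4, 0.1], [-0.5, -0.2], [0.3, 0.5], [0.1, -0.3]]
```

```bash
cat >> h.py <<'E'
from scipy.spatial.transform import Rotation as Ro
def ori(yaw,flip=0):
    yaw=yaw+np.pi*flip; x=np.array([0,0,-1.]);y=np.array([np.cos(yaw),np.sin(yaw),0]);return Ro.from_matrix(np.c_[x,y,np.cross(x,y)]).as_quat()
E
python3 - <<'E'
from h import *
q0=np.array(arm.read_joint_positions());print(arm.read_opening())
for f in(0,1):
    for pos,yaw in(([.568,.224,.2],-.174),([.541,-.240,.2],-.069)):
        q=arm.ik(pos,ori(yaw,f));print(f,None if q is None else np.round(q,2))
E
```

```text
0.9977611775610573
0 [-0.06  0.73 -0.6   1.65  0.5   0.91 -1.02]
0 [ 0.57  0.66 -0.31  1.71  0.26  0.81  0.07]
1 [ 0.18  0.94 -1.15  1.64  0.92  1.19  1.77]
1 [ 0.1   0.68  0.47  1.73 -0.4   0.83 -2.46]
```

Run:
```python
from h import *
t0=arm.read_time()
o=ori(-.174)
arm.move_gripper(.6,40)
arm.movep([.568,.224,.2],o)
print("above",arm.read_time()-t0,arm.read_tool_pos(),arm.read_ft_force())
im=snapshot("scene"); c=proj("scene",np.array([.568,.224,.1])).astype(int);print(c)
d=cv2.resize(im[c[1]-60:c[1]+60,c[0]-70:c[0]+70],None,fx=5,fy=5,interpolation=cv2.INTER_CUBIC)
cv2.imwrite("pics/above.png",d)
```

```text
above 3.6500000000000004 [0.5685493  0.22287318 0.19994327] [ 0.02648995 -1.30761488  0.81816119]
[317 260]
```

View pics/above.png

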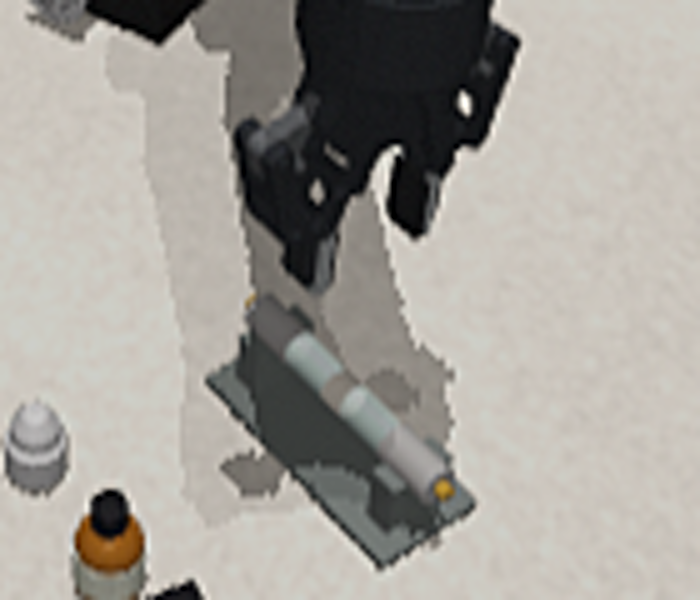

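The fingers (tips at about (315,285) and (415,235)) straddle the lamp, whose white band is at (345,390), and the bystanders are clear. I'll go down, grasp and lift.

Run:
```python
from h import *
t0=arm.read_time()
f0=np.array(arm.read_ft_force())
arm.line_to([.568,.2245,.094],.08)
print(arm.read_tool_pos(),np.array(arm.read_ft_force())-f0)
arm.move_gripper(0,40)
print("op",arm.read_opening()*85,np.array(arm.read_ft_force())-f0)
arm.line_to([.568,.2245,.21],.1)
arm.pause(.3)
print("lift",np.array(arm.read_ft_force())-f0,arm.read_opening()*85,arm.read_wrist_torque(),arm.read_time()-t0)
arm.movep([.541,-.240,.21],ori(-.069))
arm.pause(.3)
print(arm.read_tool_pos(),arm.read_ft_force(),arm.read_time(),Ro.from_quat(arm.read_eef_rot()).as_matrix().round(3).tolist())
a=snapshot("scene");b=snapshot("top")
c=np.zeros((600,800,3),np.uint8)
c[:,:400]=cv2.resize(a[130:250,160:240],None,fx=5,fy=5,interpolation=cv2.INTER_CUBIC)
c[:550,400:]=cv2.resize(b[95:205,270:350],None,fx=5,fy=5,interpolation=cv2.INTER_CUBIC)
cv2.imwrite("pics/held.png",c)
```

```text
[0.56832597 0.22467022 0.09461298] [ 0.99722154  0.2644073  -1.10866216]
op 16.77681027019496 [ 0.81377884 -0.90939609  1.78703365]
lift [ 0.20944904  0.54003283 -0.88487388] 16.67611306482325 [ 0.00081682 -0.00641401 -0.02601264] 3.4833
[ 0.54130962 -0.23928372  0.2100584 ] [ 0.32686395 -0.3313363   0.31676077] 9.6833 [[0.0, 0.998, -0.068], [0.0, -0.068, -0.998], [-1.0, 0.0, -0.0]]
```

View pics/held.png

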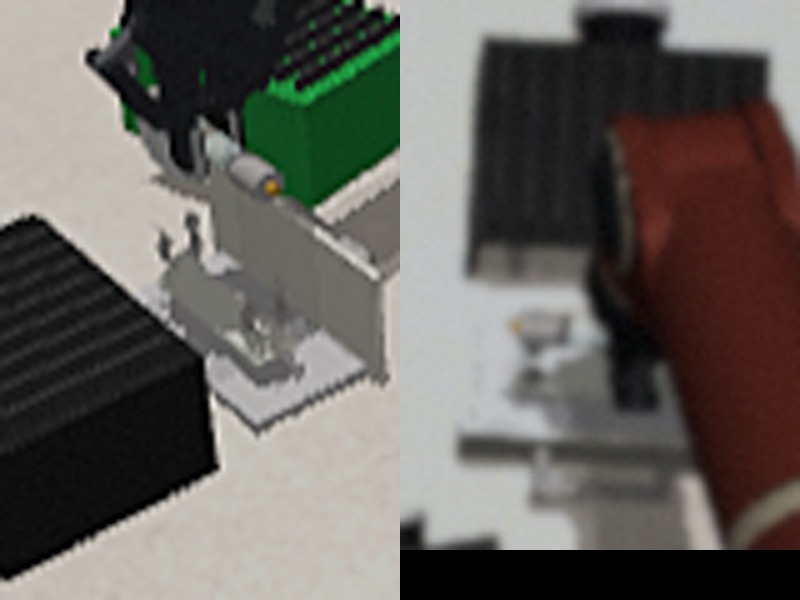

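The lamp is held. Its +y pin is at (273,187) in the scene crop and (115,325) in the top crop, so I'll check that against the expected position.

Run:
```python
from h import *
from scipy.optimize import least_squares
m=[("scene",px(273,187,(160,130))),("top",px(115,325,(270,95)))]
g=least_squares(lambda X:np.concatenate([proj(n,X)-p for n,p in m]),[.54,-.17,.15])
e=W([.5413,-.2393,-.069],[0,.069,.156]);print(g.x,g.fun.round(2),e)
for n,_ in m: print(n,proj(n,e)-_)
```

```text
[ 0.54493055 -0.17291543  0.15713607] [-0.43 -0.08 -0.32  0.34] [ 0.54605722 -0.17046419  0.156     ]
scene [-0.17114651  0.74476653]
top [-1.14945595  0.07491759]
```

```bash
cat > press.py <<'E'
from h import *
def F(n=4):
    r=[]
    for _ in range(n): r.append(arm.read_ft_force()); arm.pause(.015)
    return np.mean(r,0)
E
python3 - <<'E'
from press import *
arm.line_to([.541,-.240,.145],.1); arm.pause(.3)
f0=F(12);r=[arm.read_ft_force()[2] for _ in range(5)];print("f0",f0,np.round(r,2))
t0=arm.read_time();pk=0
z=.145
while z>.108:
    z-=.001; arm.line_to([.541,-.240,z],.02); f=F()-f0
    print(round((z-.054)*1e3,1),f.round(1),round(arm.read_tool_pos()[2]-z,5))
    if f[2]>4: break
print(arm.read_time()-t0,arm.read_time())
np.save("f0.npy",f0)
E
```

```text
f0 [-0.34784382 -0.0071754  -0.66987145] [0.43 0.43 0.43 0.43 0.43]
90.0 [0.7 0.3 0.3] -9e-05
89.0 [ 0.4 -0.1 -0.5] -5e-05
88.0 [ 0.2 -0.1 -0.2] -4e-05
87.0 [ 0.7 -0.2  0.3] -5e-05
86.0 [0.1 0.1 0. ] -4e-05
85.0 [ 0.6  0.5 -0.1] -5e-05
84.0 [ 0.5 -0.2 -0.2] -4e-05
83.0 [ 0.5  0.  -0.5] -3e-05
82.0 [ 0.8 -0.5 -0. ] -3e-05
81.0 [0.5 0.4 0.1] -3e-05
80.0 [ 0.8 -0.4 -0. ] -3e-05
79.0 [ 0.2 -0.1 -0.2] -5e-05
78.0 [ 0.9 -0.3  0.3] 8e-05
77.0 [ 1.8 -0.2  0.2] 0.00019
76.0 [ 2.  -0.3  2. ] 0.0003
75.0 [ 3.1 -0.2  3.6] 0.00038
74.0 [ 3.7 -0.3  5.9] 0.0006
5.3834 16.4667
```

Contact starts near 77 mm with a +x push, so the lamp sits slightly too far towards -x. I'll centre it by feel before pressing on.

Run:
```python
from press import *
f0=np.load("f0.npy");x=.541;z=.129
arm.line_to([x,-.240,z],.02)
for i in range(6):
    f=F(6)-f0; print(round(x,4),f.round(1),np.round(arm.read_wrist_torque(),2))
    if f[0]<.7: break
    x+=.0007; arm.line_to([x,-.240,z],.02)
print(arm.read_time())
```

```text
0.541 [ 3.9 -0.3  3.6] [-0.06 -0.8  -0.02]
0.5417 [ 3.7 -0.2  3.6] [-0.03 -0.69  0.01]
0.5424 [ 3.2 -0.5  4.4] [-0.04 -0.53 -0.04]
0.5431 [ 2.5 -0.4  3. ] [-0.07 -0.43 -0.03]
0.5438 [ 1.8 -0.8  1.9] [-0.1  -0.28 -0.05]
0.5445 [ 0.3 -0.1  0.2] [-0.01  0.1   0.06]
18.5667
```

Run:
```python
from press import *
f0=np.load("f0.npy");x=.545;z=.129;pk=0
arm.line_to([x,-.240,z],.02)
while z>.090:
    st=.0005 if pk>3 else .001
    z-=st
    arm.line_to([x,-.240,z],.02); f=F(5)-f0; pk=max(pk,f[2])
    print(round((z-.054)*1e3,1),round(x,4),f.round(1),round((arm.read_tool_pos()[2]-z)*1e3,2))
    if f[2]>13.5: print("limit");break
    if pk>6 and f[2]<1.5: print("snapped");break
    if f[2]<7: x+=np.clip(f[0]*.0004,-.0006,.0006) if abs(f[0])>.8 else 0
print(arm.read_time(),x,z,arm.read_opening()*85,np.round(arm.read_wrist_torque(),2))
```

```text
74.0 0.545 [-2.7  0.3  4.5] 0.24
73.5 0.5444 [-3.5 -0.1  6. ] 0.49
73.0 0.5438 [-2.7 -0.1  6.1] 0.6
72.5 0.5432 [-2.4  0.5  6.3] 0.91
72.0 0.5426 [-1.9  0.1  7.8] 1.29
71.5 0.5426 [-1.9 -0.   8.2] 1.52
71.0 0.5426 [-1.9  0.3  9.7] 1.7
70.5 0.5426 [-2.5 -0.2 10. ] 1.79
70.0 0.5426 [-2.1  0.6 10.3] 1.87
69.5 0.5426 [-2.2  0.1  9.9] 1.86
69.0 0.5426 [-2.3  0.4 10.2] 1.88
68.5 0.5426 [-2.3  0.3 10.2] 1.81
68.0 0.5426 [-1.8  0.2 10. ] 1.74
67.5 0.5426 [-2.   0.   8.9] 1.64
67.0 0.5426 [-2.   0.2  8.4] 1.52
66.5 0.5426 [-1.8 -0.   7.4] 1.38
66.0 0.5426 [-1.5  0.5  7.5] 1.25
65.5 0.5426 [-1.4  0.1  6.6] 1.08
65.0 0.542 [-0.2 -0.2  5.6] 0.93
64.5 0.542 [ 1.  -0.   4.3] 0.37
64.0 0.5425 [2.8 0.1 3.2] -0.01
63.5 0.5431 [ 1.9 -0.1  1.8] -0.23
63.0 0.5437 [1.5 0.1 0.7] -0.33
snapped
26.4833 0.5436504844963381 0.11699999999999999 16.317824632334606 [ 0.07 -0.24  0.03]
```

Run:
```python
from press import *
f0=np.load("f0.npy");x=.5434;z=.117
while z>.100:
    z-=.0005
    arm.line_to([x,-.240,z],.02); f=F(5)-f0
    print(round((z-.054)*1e3,1),round(x,4),f.round(1),round((arm.read_tool_pos()[2]-z)*1e3,2))
    if f[2]>9: print("saddle");break
    x+=np.clip(f[0]*.0003,-.0004,.0004) if abs(f[0])>.8 else 0
print(arm.read_time(),x,z,arm.read_opening()*85,np.round(arm.read_wrist_torque(),2))
b=snapshot("scene");cv2.imwrite("pics/seat.png",cv2.resize(b[130:250,160:260],None,fx=5,fy=5,interpolation=cv2.INTER_CUBIC))
```

```text
62.5 0.5434 [1.6 0.2 0.6] -0.19
62.0 0.5438 [ 0.8 -0.   0.6] -0.19
61.5 0.544 [0.3 0.1 0. ] -0.25
61.0 0.544 [-0.2  0.2 -0.8] -0.23
60.5 0.544 [-0.4  0.2 -0.8] -0.18
60.0 0.544 [-0.5 -0.1 -1.5] -0.13
59.5 0.544 [-1.2 -0.  -1.3] -0.11
59.0 0.5437 [-0.3 -0.  -1.6] -0.01
58.5 0.5437 [-0.4 -0.  -0.4] 0.11
58.0 0.5437 [-1.5  0.1  4.7] 0.5
57.5 0.5433 [-2.2  0.2  7.1] 0.95
57.0 0.5429 [-1.8  0.3  8.9] 1.42
56.5 0.5425 [-2.5  0.4 10.8] 1.88
saddle
30.8167 0.5424924589818976 0.1105 16.572967694886206 [0.03 0.61 0.05]
```

View pics/seat.png

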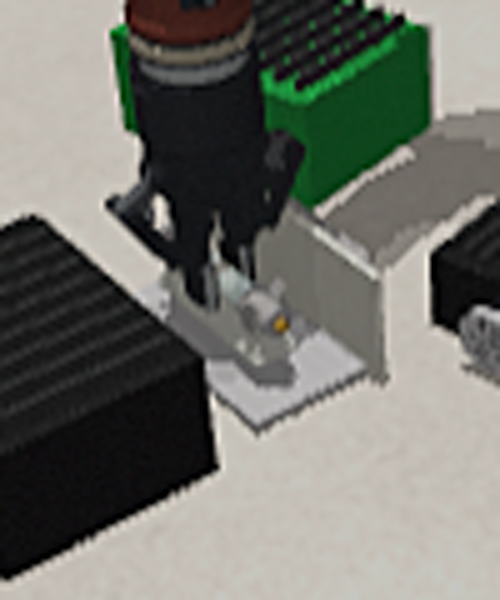

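The saddle was felt at 58.4 mm. That agrees with first contact at about 74.5 mm minus 16 mm, and the moment about x is near zero, so both ends are loaded. Now I'll relax, release and lift.

Run:
```python
from press import *
f0=np.load("f0.npy")
arm.line_to([.5434,-.240,.1120],.02);print((F(5)-f0).round(1))
arm.move_gripper(.45);arm.pause(.2);print(arm.read_opening()*85,(F(5)-f0).round(1))
p=arm.read_tool_pos();arm.line_to([p[0],p[1],.25],.1);print((F(5)-f0).round(1))
arm.movep([.40,-.23,.25],ori(-.069))
print(arm.read_time())
c=np.zeros((600,800,3),np.uint8)
a=snapshot("scene");b=snapshot("top")
c[:,:400]=cv2.resize(a[130:250,160:240],None,fx=5,fy=5,interpolation=cv2.INTER_CUBIC)
c[:550,400:]=cv2.resize(b[95:205,270:350],None,fx=5,fy=5,interpolation=cv2.INTER_CUBIC)
cv2.imwrite("pics/rel.png",c)
```

```text
[-1.4  0.4  6.4]
37.954268300627604 [ 0.2 -0.1  0.5]
[0.4 0.2 0.5]
34.075
```

View pics/rel.png

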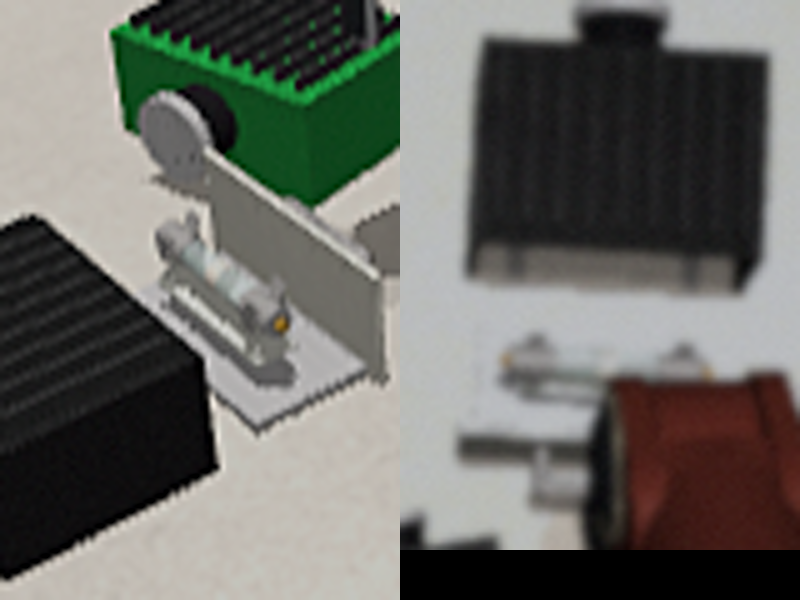

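Both caps sit in their clips: pins at (503,358) and (708,372) in the top crop, about 3 mm off centre by the clip tops. Next I push the tray shut with closed fingers.

Run:
```python
from press import *
arm.move_gripper(0,40)
P=[.5434,-.2400,-.069]
g=lambda s,z:W(P,[s,0,z]).tolist()
arm.line_to(g(-.137,.25),.15)
arm.line_to(g(-.137,.113),.12);arm.pause(.2)
f0=F(8);s=-.137;d=np.array([np.cos(P[2]),np.sin(P[2])])
arm.line_to(g(-.11,.113),.05);s=-.11
print("near",(F(4)-f0).round(1))
while s<.005:
    s+=.01;arm.line_to(g(s,.113),.05);f=F(2)-f0
    print(round(s,3),f.round(1))
    if f[:2]@d<-16: break
while s<.04 and f[:2]@d>-16:
    s+=.002;arm.line_to(g(s,.113),.03);f=F(3)-f0;print(round(s,3),f.round(1),np.round(arm.read_tool_pos()[0]-g(s,0)[0],4))
print(arm.read_time(),s)
```

```text
near [-0.7  0.4  0.1]
-0.1 [ 0.1  0.3 -0.4]
-0.09 [-3.4 -0.  -0. ]
-0.08 [-3.  -0.2 -2.3]
-0.07 [-2.5  0.6 -1.7]
-0.06 [-2.8  0.4 -1.8]
-0.05 [-2.5 -0.1 -1.4]
-0.04 [-2.3  0.3 -1.1]
-0.03 [-2.3  0.3 -1.1]
-0.02 [-2.3  1.  -1.3]
-0.01 [-2.5  1.  -0.8]
-0.0 [-2.1  1.3 -1.2]
0.01 [-2.1  1.7 -1.1]
0.012 [-4.3  2.7  0.7] -0.0004
0.014 [-3.9  2.1  0.9] -0.0002
0.016 [-4.5  2.5  0.2] -0.0
0.018 [-4.2  2.6  0.5] 0.0
0.02 [-4.1  2.7  0.5] 0.0
0.022 [-6.9  3.4  3.4] -0.0016
0.024 [-11.1   3.4   6.3] -0.0032
0.026 [-14.8   4.2   9.5] -0.0048
0.028 [-18.    4.5  13. ] -0.0064
44.5583 0.027999999999999997
```

A hard stop at about 21 mm, close to the predicted 20. I'll retreat and look.

Run:
```python
from press import *
P=[.5434,-.2400,-.069];g=lambda s,z:W(P,[s,0,z]).tolist()
arm.line_to(g(-.03,.113),.06);arm.line_to(g(-.03,.25),.15)
arm.movep([.45,.1,.3],ori(-.1));arm.pause(.3)
print(arm.read_time(),arm.read_ft_force())
c=np.zeros((600,800,3),np.uint8)
a=snapshot("scene");b=snapshot("top")
c[:,:400]=cv2.resize(a[130:250,160:240],None,fx=5,fy=5,interpolation=cv2.INTER_CUBIC)
c[:550,400:]=cv2.resize(b[95:205,270:350],None,fx=5,fy=5,interpolation=cv2.INTER_CUBIC)
cv2.imwrite("pics/shut.png",c)
```

```text
48.35 [-0.01262733  1.14851203  0.63120848]
```

View pics/shut.png

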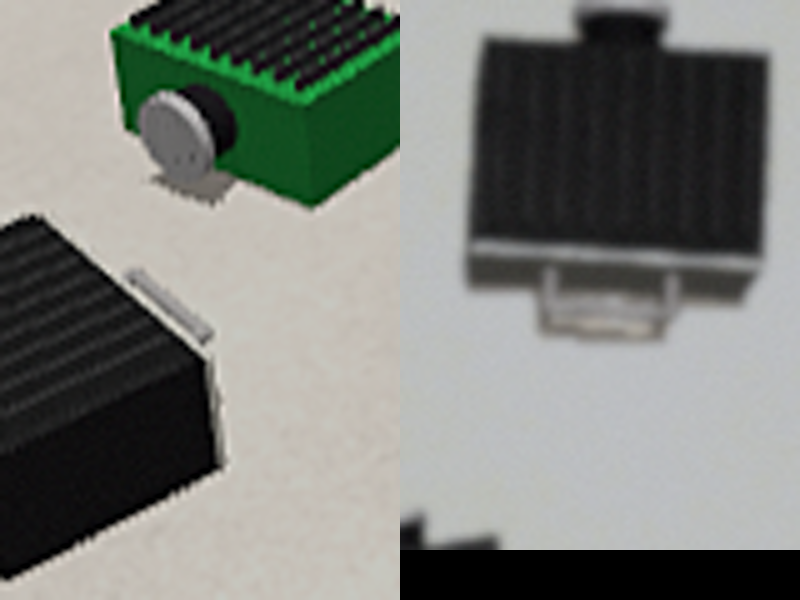

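The panel lies flush against the house front: a thin white line at (215,415) in the scene crop, with the handle at (605,325) in the top crop. The arm is clear, so I'm handing in.

```bash
python3 -c "
from station import ticket
print(ticket.finish_job())"
```

```text
the job is handed in; nothing more can be done
None
```

I snapped the lamp into both clips of the large black lamp house, let it go, pushed the tray shut and handed the job in at about 48 s of the 72 s. No verdict is reported.

- **Seating:** It took about 10 N to spread the clips. The saddles were felt with the lamp's axis 58 mm above the bench, 16 mm below first contact as described. The highest push I read was about 11 N, under the 18 N limit.
- **After letting go:** The picture showed both caps in their clips, about 3 mm off centre along the length against the 8 mm allowed. That is a rough reading from the picture.
- **Tray:** It ran to a hard stop within about 2 mm of the predicted place, pressed with about 18 N along its run. The last picture shows the front panel flush against the house, with the arm clear.
- **Disagreements:** One point I marked on the house, a top corner in the scene view, missed the fitted position by 5 pixels, and I gave it little weight. The camera estimate of the clip line was about 2 to 3 mm off across the lamp, and I corrected that by feel.
- **Not checked:** I could not see the lamp once the tray was shut. I did not look again at the objective, oil bottle and slide box, but the arm never worked close to them.

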